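Put the bench paint mixer into its slow gear

TASK

The bench paint mixer stands in neutral: put it into its slow gear. Ease the gear-change knob down only until you feel the gear teeth bear on each other, then rock the spindle a little by its knurled collar until the sliding gear drops between the teeth and the spindle stops turning freely, and push the knob fully home and let go. Be gentle with the teeth: never drive the knob or wrench the spindle against them, and leave the tub and everything else on the table where it is.

Things in the scene. Friction and masses are not known exactly. Their poses are not given: they have to be found in the camera images.
- mixer: Bench paint mixer, fixed to the table, turned up to 30 deg. Origin on the table under the middle of its 290 x 200 x 12 mm foot; x runs from spindle end (nearer the robot) to the column (18 mm thick, at x=+122 mm, top 357 mm up), z up. White head 185 x 92 mm with a clear guard on it, its flat top 280 mm up; out of it stand only the spindle collar (x=-45 mm) and the knob (x=+45 mm).
- collar_top (a point): Centre of the top of the knurled round collar, 34 mm wide, 40 mm high, top 322 mm above the table. Turn the upright spindle (z up) by it: free both ways, drag about 0.04 N m, up to 0.15 while teeth bear. Its gear has 15 teeth (24 deg apart): in any 24 deg of turn there is one place, about 5 deg wide, where the sliding gear can drop in. Dropped in, the motor holds it firm but for that play.
- knob_top (a point): Centre of the flat top of the gear-change knob: black, round, 32 mm wide, 16 mm thick, on a 10 mm rod, sliding straight up and down. Top 330 mm above the table when fully up, 312 mm when fully home.
- gear_knob (a joint): How far the knob is pushed down, m: 0 up (neutral), 0.018 fully home (slow gear, firm stop); starts at 0 to 0.002. Slides against 8 to 10 N friction, stays where left. It moves the sliding gear through a spring: with teeth standing on teeth it pushes back 1 or 2 N more at first touch, then 3.5 N more per mm, all borne by the teeth (too much well before home); let go, 11 N or less stays on them.
- pinion_top (a point): Middle of the top of the small sliding gear (9 teeth, 14 mm thick), under the guard between collar and knob, moving up and down. 275.5 mm above the table with the knob up, 257.5 mm fully in mesh.
- spindle: The spindle with its gear (14 mm thick, pitch radius 30 mm), collar, chuck and paddle, one turning piece. Origin on its axis at its gear's underside, 244 mm above the table; z up.
- slide_gear: The small sliding gear on the fork's spring (the part of pinion_top). Origin on its axis at its underside; z up. Its teeth and the spindle's are to bear on each other with well under 16 N; loaded with 6 to 10 N it drops some 2 mm in by itself when the teeth come in line.
- tub: Empty white plastic mixing tub, 96 mm wide, 75 mm high, standing loose on the mixer's foot under the spindle, round the paddle. Origin under its centre.
- jar_a: Glass paint jar, 60 mm wide, 75 mm high, loose beside the mixer. Origin under its centre.
- jar_b: Small clear jar, 54 mm wide, 62 mm high, loose on the mixer's other side. Origin under its centre.
- palette_knife: Palette knife lying loose on the table beside the mixer.
- brush_pot: White pot of brushes, 84 mm wide, 210 mm high with its brushes, loose. Origin under its centre.
- paint_bottle: White paint bottle, 62 mm wide, 160 mm high, loose. Origin under its centre.
- palette_cup: Clear plastic cup, 74 mm wide, 50 mm high, loose. Origin under its centre.

How it is judged:
By the outcome, as a careful person would: the job done as asked, in the order asked, and still so for the second after the job is handed in, with the robot touching nothing.
It also fails if it takes over 61 s, if anything falls off the work surface, if the arm or the gripper's body presses on something with over 40 N, if the wrist force passes 120 N, or if a joint passes its speed limit or range.

ROBOT

A 6-joint arm with a two-finger parallel gripper is mounted at the origin on the work surface. World frame = base frame: x ahead of the robot, y to its left, z up, the work surface at z = 0. Lengths are in m, angles in rad, forces in N, time in s.
With the tool pointing down it reaches from about 0.35 to 0.775 m from the base axis. Payload 7.3 kg.
Tool frame: the origin (TCP) lies on the centre line of the jaws, within the pads' length; the fingertips stand 25 mm ahead of it and the grasp point (between the pads) lies 6 mm ahead of it; z points along the fingers, y is the direction in which the jaws open and shut (so a half turn about z gives the same grasp; the last joint's range is limited). The gripper opens to 92 mm and grips with 3 to 60 N. Pads are 19 mm wide; open, the fingers measure 130 mm over their backs; the gripper's body (75 mm by 190 mm) begins 47 mm behind the grasp point.
Start: joints at [-1.365, 0.342, 1.524, -0, 1.275, -0.146], TCP at [0.181, -0.493, 0.252] pointing down, gripper open.
Joint ranges: [-2.53, 2.53], [-0.77, 2.02], [0.04, 2.7], [-1, 4.14], [0.28, 2.66], [-3.11, 3.11]. Speed limits (rad/s): [2.57, 2.57, 3.14, 3.14, 3.14, 3.14].

INTERFACE

Orientations are given as a unit quaternion [w, x, y, z].
In Python, from station import bot gives the robot as it stands.
- The arm moves only by the tool apply_moves, never from a script. Its argument "commands" is text: rows parted by semicolons, each of 7 numbers parted by spaces: the finger opening in m, from 0 to 0.0918, then the shift along the tool's x, y, z in m, then the turn, a rotation vector about the tool's x, y, z in rad. A call has exactly 8 rows; each row shifts and turns the pose as measured when the row begins, along the tool's axes as they then stand; what a row does not reach is not made up. A row lasts 1/12 s, in which the tool goes at most 41.7 mm and 7.16 degrees, less where a joint would pass 70% of its speed; a pose out of reach is approached as far as the arm can. A call with a gripper value outside its range is refused whole. The fingers move at their own pace and stop on an object; "grip_force" is the grip in N (left out, the last holds). Time passes only in rows, so rows that do not move let the fingers close, or fill a call up. It gives the time, the measured TCP pose, the force and the opening at its end, in the units of the state.
- bot.read_state(): the state, without advancing time (a new reading comes with each control period).
- bot.capture(name): name is "scene" or "top"; returns (picture, depth): 384x512x3 uint8, red, green, blue; 384x512 float32, m along the optical axis (not along the pixel's ray), 0 where there is no reading.
- bot.camera_model(name): a dict with "K" (3x3 intrinsics, pixels), "dist" ([k1, k2, p1, p2, k3] as OpenCV has them; the pictures are not rectified), "extrinsics" (4x4, takes a point from camera to world coordinates). Camera axes: x right, y down, z forward; pixel columns grow to the right and rows downward; lengths in m; the calibration is good to about 2 mm. A picture is of the moment at which its call begins. camera_model takes no time and is no camera call.
- bot.close_job(): hands the job in, once; it reports no verdict.
The state is a dict: "clock": time; "joint_pos": joint angles; "dq": joint speeds; "effort": joint torques, N m; "eef_pos": TCP position; "eef_rot": TCP orientation; "force": force on the tool from outside, world axes, zero at the start; "wrist_torque": the same for the moment, N m; "finger_gap": finger opening in m.
Only numpy, scipy, OpenCV 4.12 (cv2) and the standard library are available. Lean on these libraries where they do the work, as an engineer would, in place of code of your own. Each camera call takes 0.05 s, during which the arm holds its last target. There are 200 camera calls.

## Working session

There is one attempt and no reset: what is moved stays moved. The work goes in short steps, Python scripts to look and compute and a tool call to move; the robot and the scene stay as the last step left them, time stands still between calls to the robot, and variables do not carry over. Pictures are saved under pics/ and viewed, about 8 in all and at most 12, crops included, and the job is handed in when it is done.

Besides the shell and the picture viewer there is one more tool, called after ">>>" by a JSON object that holds its "op" and its "data". apply_moves: Moves the arm, as the interface text tells. Its arguments: {"type":"object","properties":{"commands":{"type":"string"},"grip_force":{"type":"number"}},"required":["commands"]}

```bash
mkdir -p pics; ls
python3 - <<'E'
from station import bot
import cv2,numpy as np
s=bot.read_state();print(s)
for n in("scene","top"):
    p,d=bot.capture(n);cv2.imwrite(f"pics/{n}0.png",p[:,:,::-1]);np.savez(f"pics/{n}0.npz",p=p,d=d)
    print(n,bot.camera_model(n))
E
```

```text
pics
{'clock': 0.0, 'joint_pos': array([-1.36501404e+00,  3.42743234e-01,  1.52499011e+00, -1.36736261e-05,
        1.27538943e+00, -1.46036212e-01]), 'dq': array([ 0.00051537, -0.00102564,  0.00114101,  0.00049304,  0.00075653,
       -0.00018935]), 'effort': array([ 1.15057514e-04, -4.31246710e+01, -2.44215059e+01,  7.18762306e-02,
        5.59891749e-02, -1.41873629e-04]), 'eef_pos': array([ 0.18084403, -0.49249175,  0.25104367]), 'eef_rot': array([-7.64526246e-04,  9.84567187e-01,  1.75005340e-01, -2.93875787e-05]), 'force': array([-0.8454777 , -0.11387662,  0.39090071]), 'wrist_torque': array([-0.0380049 , -0.01019065, -0.01079633]), 'finger_gap': 0.09180214845237475}
scene {'K': array([[381.04273599,   0.        , 257.8944649 ],
       [  0.        , 381.04273599, 186.15235997],
       [  0.        ,   0.        ,   1.        ]]), 'dist': array([-0.13136317,  0.        ,  0.        ,  0.        ,  0.        ]), 'extrinsics': array([[ 0.8336939 ,  0.36883719, -0.410991  ,  1.1268602 ],
       [ 0.55202977, -0.57651389,  0.60240756, -0.90170568],
       [-0.01475171, -0.72910278, -0.68424523,  1.22228883],
       [ 0.        ,  0.        ,  0.        ,  1.        ]])}
top {'K': array([[468.91896474,   0.        , 255.44201199],
       [  0.        , 468.91896474, 183.58785377],
       [  0.        ,   0.        ,   1.        ]]), 'dist': array([-0.03517075,  0.        ,  0.        ,  0.        ,  0.        ]), 'extrinsics': array([[ 0.02877345, -0.98665786,  0.1602447 ,  0.30352639],
       [-0.99953432, -0.03002937, -0.00542083,  0.00411187],
       [ 0.01016055, -0.1600141 , -0.98706244,  1.61761399],
       [ 0.        ,  0.        ,  0.        ,  1.        ]])}
```

Run:
```python
import cv2
a=cv2.imread("pics/scene0.png");b=cv2.imread("pics/top0.png")
cv2.imwrite("pics/s_.png",cv2.resize(a,(768,576),interpolation=3));cv2.imwrite("pics/t_.png",cv2.resize(b,(768,576),interpolation=3))
```

```text
(no output)
```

View pics/s_.png

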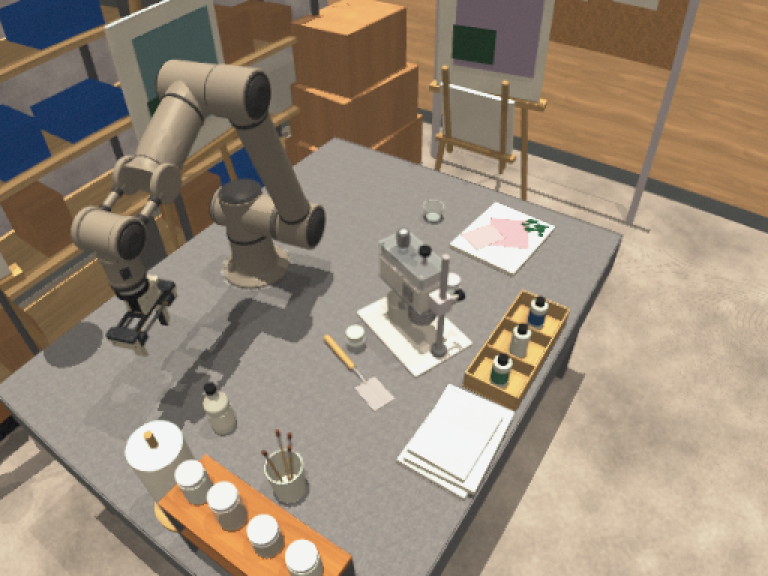

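View pics/t_.png

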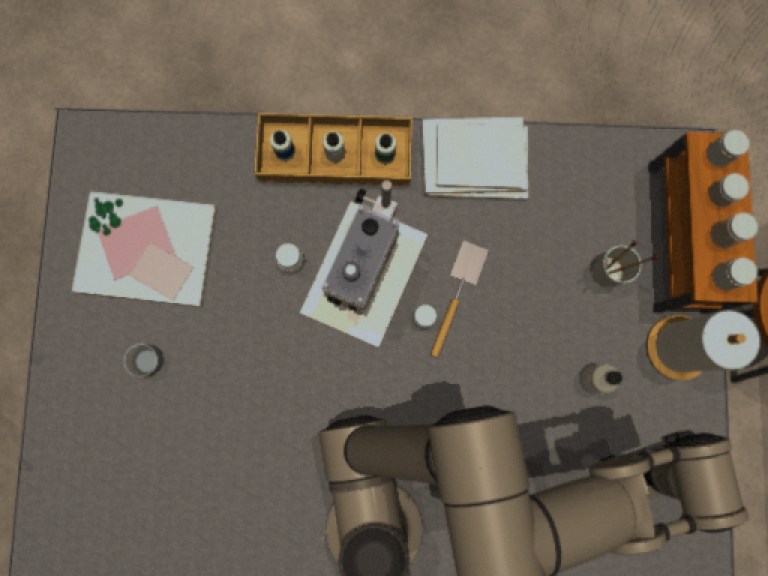

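The scene view shows the collar near (403,238) and the black knob near (425,251). In the top view they are near (351,270) and (370,227). All of these are in 1.5x pixels. Next I'll zoom in on both views.

Run:
```python
import cv2,numpy as np
a=cv2.imread("pics/scene0.png")[145:215,245:315];b=cv2.imread("pics/top0.png")[120:220,200:290]
A=cv2.resize(a,(400,400),interpolation=2);B=cv2.resize(b,(360,400),interpolation=2)
cv2.imwrite("pics/c_.png",np.hstack([A,B]))
```

```text
(no output)
```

View pics/c_.png

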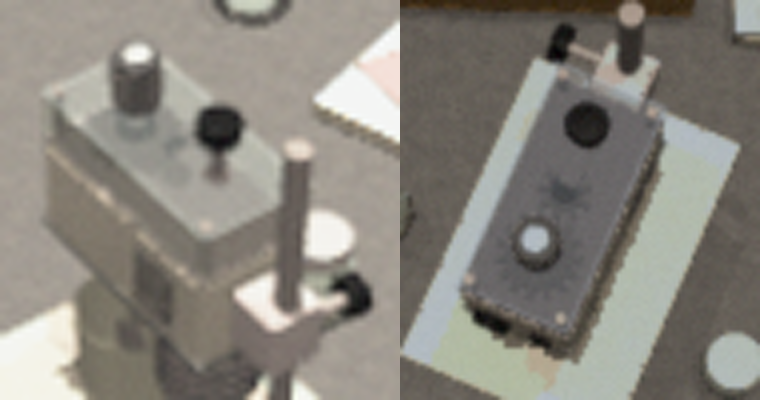

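In the crop, the collar top is at (139,55) in the left half and (535,239) in the right. The knob top is at (219,121) and (586,123). The guard screws and the column are also visible. I'll triangulate from these.

```bash
cat > h.py <<'E'
from station import bot
import cv2,numpy as np
def ray(n,uv):
    m=bot.camera_model(n);u=cv2.undistortPoints(np.array([[uv]],float),m["K"],m["dist"])[0,0]
    E=m["extrinsics"];return E[:3,3],E[:3,:3]@np.array([u[0],u[1],1.])
def tri(obs):
    A=[];b=[]
    for n,uv in obs:
        o,d=ray(n,uv);d=d/np.linalg.norm(d);P=np.eye(3)-np.outer(d,d);A.append(P);b.append(P@o)
    A=np.vstack(A);b=np.hstack(b);x=np.linalg.lstsq(A,b,rcond=None)[0];return x,np.linalg.norm(A@x-b)
def cloud(n,p,d):
    m=bot.camera_model(n);h,w=d.shape;g=np.stack(np.meshgrid(np.arange(w),np.arange(h)),-1).reshape(-1,1,2).astype(float)
    u=cv2.undistortPoints(g,m["K"],m["dist"])[:,0];z=d.reshape(-1)
    c=np.c_[u*z[:,None],z]@m["extrinsics"][:3,:3].T+m["extrinsics"][:3,3];return c.reshape(h,w,3)
E
python3 - <<'E'
from h import *
s=lambda x,y:("scene",(245+x/5.714-.5,145+y/5.714-.5))
t=lambda x,y:("top",(200+(x-400)/4-.5,120+y/4-.5))
C,e=tri([s(139,55),t(535,239)]);print("collar",C,e)
K,e2=tri([s(219,121),t(586,123)]);print("knob",K,e2)
d=K-C;print(np.hypot(*d[:2]),np.degrees(np.arctan2(d[1],d[0])))
for n in("scene","top"):
    f=np.load(f"pics/{n}0.npz");c=cloud(n,f["p"],f["d"]);c[f["d"]==0]=0
    for nm,q in(("collar",C),("knob",K)):
        m=(np.hypot(*(c[...,:2]-q[:2]).transpose(2,0,1))<.025)&(c[...,2]>.295)&(c[...,2]<.345)
        z=c[m];
        if len(z): print(n,nm,len(z),"mid",(z.min(0)+z.max(0))/2,"median",np.median(z,0),"zmax",z[:,2].max(),"span",z.max(0)-z.min(0))
    if n=="top":
        m=(c[...,2]>.265)&(c[...,2]<.293)&(np.hypot(c[...,0]-C[0],c[...,1]-C[1])<.2)
        r=cv2.minAreaRect(c[m][:,:2].astype(np.float32));print(m.sum(),r,np.median(c[m][:,2]))
for nm,uv in(("jarL",(288/1.5,258/1.5)),("jarR",(425/1.5,316/1.5))):
    print(nm,c[int(uv[1]),int(uv[0])])
E
```

```text
collar [0.52406458 0.05949533 0.32365435] 0.00011821148404313891
knob [0.60656932 0.02586736 0.32801806] 0.0011541902564189302
0.08909472952019816 -22.17523419647144
scene collar 87 mid [0.52363288 0.05577075 0.31092294] median [0.52672832 0.04941262 0.31920163] zmax 0.3267918303383669 span [0.03477171 0.03799201 0.03173779]
scene knob 61 mid [0.60724211 0.02244635 0.31521488] median [0.60853704 0.01842289 0.32697374] zmax 0.333354911207128 span [0.02740711 0.03015949 0.03628005]
top collar 132 mid [0.52268324 0.05908448 0.31292575] median [0.52152692 0.058724   0.32225685] zmax 0.32913931495478055 span [0.03362926 0.03186984 0.03242713]
top knob 103 mid [0.60717273 0.02630407 0.32545268] median [0.60509065 0.02605179 0.3293302 ] zmax 0.3340469171224125 span [0.03272772 0.02856421 0.01718848]
1696 ((0.5796648859977722, 0.036796554923057556), (0.08952152729034424, 0.21729739010334015), 68.13035583496094) 0.2807178604421696
jarL [0.58706992 0.2090551  0.07323254]
jarR [ 0.46978063 -0.09885911  0.06139087]
```

Triangulation and depth agree:

| Point | Position (m) |
|---|---|
| Collar | (0.523, 0.059, 0.323) |
| Knob | (0.607, 0.026, 0.329) |

They are 89.6 mm apart (90 expected), and the mixer's yaw is about -22°. I'll lift, turn and close the fingers.

>>> {"op": "apply_moves", "data": {"commands": "0 0 0 -0.025 0 0 0.123; 0 0 0 -0.025 0 0 0.123; 0 0 0 -0.025 0 0 0.123; 0 0 0 -0.025 0 0 0.123; 0 0 0 -0.025 0 0 0.123; 0 0 0 -0.025 0 0 0.123; 0 0 0 -0.025 0 0 0; 0 0 0 -0.025 0 0 0", "grip_force": 20}}

```text
clock: 0.77
eef_pos: [0.1804, -0.4904, 0.4498]
eef_rot: [-0.011, 0.979, -0.202, -0.005]
force: [0.6, -0.5, -0.4]
finger_gap: 0.043
```

```bash
cat > go.py <<'E'
import sys
from h import *
from scipy.spatial.transform import Rotation as R
YAW=-22
def st(): 
    s=bot.read_state();q=s["eef_rot"];return s,R.from_quat([q[1],q[2],q[3],q[0]])
if __name__=="__main__":
    s,r=st();np.set_printoptions(precision=5,suppress=True)
    print("t",s["clock"],"pos",s["eef_pos"],"F",s["force"],"T",s["wrist_torque"],"gap",s["finger_gap"],"q",s["joint_pos"])
    yaw=np.degrees(np.arctan2(*r.as_matrix()[[1,0],0]));print("yaw",yaw)
    if len(sys.argv)>3:
        g=np.array([float(v) for v in sys.argv[1:4]]);y=float(sys.argv[4]) if len(sys.argv)>4 else YAW
        t=R.from_euler("ZX",[y,180],degrees=True)
        print("shift",r.inv().apply(g-s["eef_pos"]),"turn",(r.inv()*t).as_rotvec())
E
python3 go.py 0.607 0.026 0.400
```

```text
t 0.7667 pos [ 0.18036 -0.49037  0.44977] F [ 0.56423 -0.51941 -0.36433] T [0.05766 0.01158 0.03   ] gap 0.043011406172282454 q [-1.36504  0.28662  1.07244 -0.00012  1.80685  0.61298]
yaw -23.32559524646604
shift [ 0.188   -0.64204  0.05986] turn [-0.01998  0.01385 -0.02327]
```

>>> {"op": "apply_moves", "data": {"commands": "0 0.011 -0.038 0 -0.01 0.007 -0.012; 0 0.011 -0.038 0 -0.01 0.007 -0.011; 0 0.011 -0.038 0 0 0 0; 0 0.011 -0.038 0 0 0 0; 0 0.011 -0.038 0 0 0 0; 0 0.011 -0.038 0 0 0 0; 0 0.011 -0.038 0 0 0 0; 0 0.011 -0.038 0 0 0 0"}}

```text
clock: 1.43
eef_pos: [0.3804, -0.2405, 0.4511]
eef_rot: [0.004, 0.98, -0.198, 0.001]
force: [0.8, -0.4, 0.9]
finger_gap: 0.0008
```

```bash
python3 go.py 0.607 0.026 0.400
```

```text
t 1.4333 pos [ 0.38036 -0.24046  0.45105] F [ 0.79186 -0.36953  0.92984] T [ 0.096    0.0051  -0.00909] gap 0.0007588682916688929 q [-0.73048  0.11932  1.28088 -0.00596  1.73621  1.23807]
yaw -22.846039230674883
shift [ 0.10525 -0.33392  0.04895] turn [ 0.00727 -0.00293 -0.01478]
```

>>> {"op": "apply_moves", "data": {"commands": "0 0.0125 -0.039 0 0.007 -0.003 -0.015; 0 0.0125 -0.039 0 0 0 0; 0 0.0125 -0.039 0 0 0 0; 0 0.0125 -0.039 0 0 0 0; 0 0.0125 -0.039 0 0 0 0; 0 0.0125 -0.039 0 0 0 0; 0 0.0125 -0.039 0.01 0 0 0; 0 0.0125 -0.039 0.01 0 0 0"}}

```text
clock: 2.1
eef_pos: [0.5889, 0.0173, 0.4312]
eef_rot: [-0.0, 0.982, -0.19, -0.0]
force: [0.0, -0.9, -0.7]
finger_gap: 0.0006
```

```bash
python3 go.py 0.607 0.026 0.365
```

```text
t 2.1 pos [0.58895 0.01728 0.43118] F [ 0.00935 -0.88477 -0.72053] T [ 0.03242 -0.02272  0.01779] gap 0.0005741690118674889 q [-0.10071  0.41424  0.9352   0.00004  1.79237  1.85254]
yaw -21.912925040268227
shift [ 0.01351 -0.01483  0.06618] turn [0.00003 0.00021 0.00152]
```

>>> {"op": "apply_moves", "data": {"commands": "0 0.0135 -0.015 0.01 0 0 0; 0 0 0 0.02 0 0 0; 0 0 0 0.02 0 0 0; 0 0 0 0.01 0 0 0; 0 0 0 0.004 0 0 0; 0 0 0 0 0 0 0; 0 0 0 0 0 0 0; 0 0 0 0 0 0 0"}}

```text
clock: 2.77
eef_pos: [0.611, 0.0367, 0.3559]
eef_rot: [-0.0, 0.983, -0.184, -0.006]
force: [0.7, 0.2, 0.5]
finger_gap: 0.0004
```

```bash
python3 go.py 0.607 0.026 0.355
python3 - <<'E'
from h import *
for n in("scene","top"):
    p,d=bot.capture(n);np.savez(f"pics/{n}1.npz",p=p,d=d);cv2.imwrite(f"pics/{n}1.png",p[:,:,::-1])
a=cv2.imread("pics/scene1.png")[125:205,245:325];b=cv2.imread("pics/top1.png")[110:210,195:295]
cv2.imwrite("pics/c1_.png",np.hstack([cv2.resize(a,(400,400),interpolation=2),cv2.resize(b,(400,400),interpolation=2)]))
E
```

```text
t 2.7667 pos [0.61096 0.03672 0.35592] F [0.71039 0.19648 0.51985] T [ 0.05398 -0.02005  0.02118] gap 0.0004335392103690348 q [-0.0663   0.46993  1.04504  0.00244  1.63902  1.87484]
yaw -21.210944853882182
shift [0.00019 0.01142 0.00094] turn [0.00147 0.01255 0.01378]
```

View pics/c1_.png

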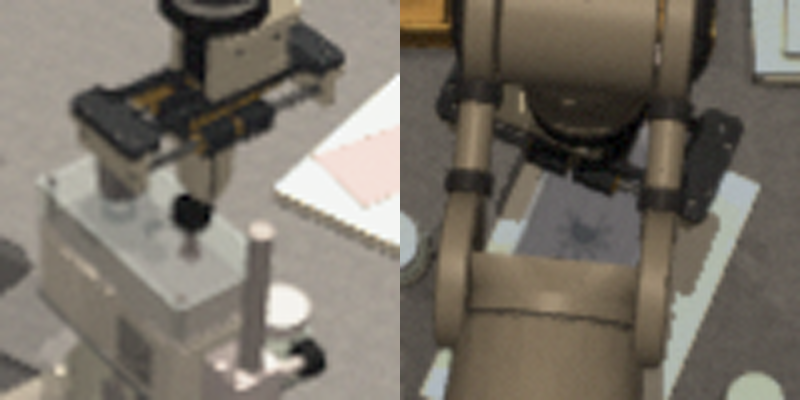

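The closed fingers are just over the knob but about 11 mm off centre, toward +y. I'll lift a little and centre them.

>>> {"op": "apply_moves", "data": {"commands": "0 0 0 -0.006 0 0 0; 0 0 0.006 0 0.001 0.012 0.014; 0 0 0.005 0 0 0 0; 0 0 0 0 0 0 0; 0 0 0 0.002 0 0 0; 0 0 0 0 0 0 0; 0 0 0 0 0 0 0; 0 0 0 0 0 0 0"}}

```text
clock: 3.53
eef_pos: [0.6068, 0.0242, 0.3644]
eef_rot: [-0.0, 0.981, -0.193, 0.004]
force: [-0.7, -0.9, 0.9]
finger_gap: 0.0005
```

```bash
python3 go.py 0.607 0.026 0.355
```

```text
t 3.5333 pos [0.60684 0.02416 0.36436] F [-0.71793 -0.89653  0.86203] T [0.00561 0.07657 0.00437] gap 0.00047884287076282485 q [-0.08597  0.44619  1.06057 -0.00074  1.62703  1.87232]
yaw -22.204661045939567
shift [-0.00062 -0.00174  0.00936] turn [-0.0016  -0.00768 -0.00357]
```

>>> {"op": "apply_moves", "data": {"commands": "0 -0.0005 -0.001 0.003 0 -0.007 0; 0 0 0 0.002 0 0 0; 0 0 0 0 0 0 0; 0 0 0 0.001 0 0 0; 0 0 0 0 0 0 0; 0 0 0 0 0 0 0; 0 0 0 0 0 0 0; 0 0 0 0 0 0 0"}}

```text
clock: 4.2
eef_pos: [0.6069, 0.0259, 0.3567]
eef_rot: [-0.001, 0.981, -0.192, -0.001]
force: [0.5, 0.2, 0.5]
finger_gap: 0.0005
```

```bash
python3 go.py 0.607 0.026 0.355
```

```text
t 4.2 pos [0.60686 0.02594 0.35672] F [0.47381 0.22865 0.50898] T [ 0.04435 -0.02297  0.01979] gap 0.0005117710429401138 q [-0.08427  0.45295  1.06989  0.00179  1.62009  1.87337]
yaw -22.158947174953727
shift [ 0.00011 -0.00011  0.00172] turn [-0.00131  0.00181 -0.00278]
```

>>> {"op": "apply_moves", "data": {"commands": "0 0 0 0.0005 0 0 0; 0 0 0 0.0005 0 0 0; 0 0 0 0.0005 0 0 0; 0 0 0 0 0 0 0; 0 0 0 0 0 0 0; 0 0 0 0 0 0 0; 0 0 0 0 0 0 0; 0 0 0 0 0 0 0"}}

```text
clock: 4.87
eef_pos: [0.6069, 0.0259, 0.3554]
eef_rot: [-0.001, 0.981, -0.192, -0.0]
force: [0.1, -0.4, -0.2]
finger_gap: 0.0004
```

```bash
python3 go.py
```

```text
t 4.8667 pos [0.60689 0.02595 0.35537] F [ 0.06408 -0.40074 -0.17091] T [0.00673 0.00765 0.05457] gap 0.0004070612359571757 q [-0.08424  0.45286  1.07359  0.00178  1.6159   1.87342]
yaw -22.16097115881799
```

>>> {"op": "apply_moves", "data": {"commands": "0 0 0 0.0005 0 0 0; 0 0 0 0.0005 0 0 0; 0 0 0 0.0005 0 0 0; 0 0 0 0 0 0 0; 0 0 0 0 0 0 0; 0 0 0 0 0 0 0; 0 0 0 0 0 0 0; 0 0 0 0 0 0 0"}}

```text
clock: 5.53
eef_pos: [0.6069, 0.0259, 0.3545]
eef_rot: [-0.001, 0.981, -0.192, 0.0]
force: [0.0, 0.4, 0.8]
finger_gap: 0.0003
```

>>> {"op": "apply_moves", "data": {"commands": "0 0 0 0.0003 0 0 0; 0 0 0 0.0003 0 0 0; 0 0 0 0.0003 0 0 0; 0 0 0 0.0003 0 0 0; 0 0 0 0.0003 0 0 0; 0 0 0 0.0003 0 0 0; 0 0 0 0.0003 0 0 0; 0 0 0 0.0003 0 0 0"}}

```text
clock: 6.2
eef_pos: [0.6069, 0.0259, 0.3545]
eef_rot: [-0.001, 0.981, -0.192, 0.002]
force: [-1.2, 1.2, 4.8]
finger_gap: 0.0001
```

Contact is at TCP z 0.3545 (tip 0.3295), with a stiffness of about 16 N/mm. Each row re-bases on the measured pose, so the step size limits the force.

>>> {"op": "apply_moves", "data": {"commands": "0 0 0 0.0005 0 0 0; 0 0 0 0.0005 0 0 0; 0 0 0 0.0006 0 0 0; 0 0 0 0.0006 0 0 0; 0 0 0 0.0006 0 0 0; 0 0 0 0.0006 0 0 0; 0 0 0 0.0006 0 0 0; 0 0 0 0.0006 0 0 0"}}

```text
clock: 6.87
eef_pos: [0.6067, 0.026, 0.3545]
eef_rot: [-0.001, 0.981, -0.192, 0.005]
force: [-2.4, 0.8, 6.5]
finger_gap: 0.0004
```

>>> {"op": "apply_moves", "data": {"commands": "0 0 0 0.0007 0 0 0; 0 0 0 0.0008 0 0 0; 0 0 0 0.0008 0 0 0; 0 0 0 0.0008 0 0 0; 0 0 0 0.0008 0 0 0; 0 0 0 0.0008 0 0 0; 0 0 0 0.0008 0 0 0; 0 0 0 0.0008 0 0 0"}}

```text
clock: 7.53
eef_pos: [0.6065, 0.026, 0.3545]
eef_rot: [-0.002, 0.981, -0.192, 0.01]
force: [-2.5, -0.4, 7.0]
finger_gap: 0.0004
```

```bash
python3 go.py 0.607 0.026 0.355
```

```text
t 7.5333 pos [0.60654 0.02597 0.35452] F [-2.54938 -0.37928  7.00435] T [ 0.03371  0.39    -0.00486] gap 0.00040776767400057634 q [-0.08401  0.43987  1.0964   0.00127  1.5859   1.87331]
yaw -22.147823151934887
shift [ 0.00042 -0.0002  -0.00047] turn [-0.00698 -0.01816 -0.00252]
```

>>> {"op": "apply_moves", "data": {"commands": "0 0.0001 0 0.0009 -0.002 -0.006 0; 0 0.0001 0 0.0009 -0.002 -0.006 0; 0 0.0001 0 0.0009 -0.002 -0.006 0; 0 0 0 0.0009 0 -0.005 0; 0 0 0 0.0009 0 -0.005 0; 0 0 0 0.0009 0 -0.005 0; 0 0 0 0.0009 0 -0.005 0; 0 0 0 0.0009 0 -0.005 0"}}

```text
clock: 8.2
eef_pos: [0.6073, 0.0257, 0.3545]
eef_rot: [-0.003, 0.981, -0.192, -0.007]
force: [-2.2, -0.5, 7.7]
finger_gap: 0.0002
```

```bash
python3 go.py 0.607 0.026 0.355
```

```text
t 8.2 pos [0.6073  0.02573 0.3545 ] F [-2.22623 -0.5096   7.69948] T [0.01459 0.30168 0.04345] gap 0.0002032324989466136 q [-0.08754  0.46086  1.06327  0.00795  1.63024  1.87004]
yaw -22.135656010096483
shift [-0.00039 -0.00014 -0.00049] turn [-0.00384  0.01454 -0.0024 ]
```

>>> {"op": "apply_moves", "data": {"commands": "0 0 0 0.001 0 0.002 0; 0 0 0 0.0011 0 0.002 0; 0 0 0 0.0011 0 0 0; 0 0 0 0.0011 0 -0.002 0; 0 0 0 0.0011 0 -0.002 0; 0 0 0 0.0011 0 -0.002 0; 0 0 0 0.0011 0 -0.002 0; 0 0 0 0.0011 0 -0.002 0"}}

```text
clock: 8.87
eef_pos: [0.6072, 0.0257, 0.3542]
eef_rot: [-0.004, 0.981, -0.192, -0.004]
force: [-3.2, -0.5, 8.5]
finger_gap: 0.0005
```

```bash
python3 go.py 0.607 0.026 0.355
```

```text
t 8.8667 pos [0.60717 0.02569 0.35422] F [-3.18243 -0.47595  8.4627 ] T [ 0.00654  0.3671  -0.00343] gap 0.0005324392517226284 q [-0.08837  0.45663  1.07069  0.00947  1.62083  1.86916]
yaw -22.130937382094384
shift [-0.00029 -0.00023 -0.00078] turn [-0.00713  0.00903 -0.00232]
```

>>> {"op": "apply_moves", "data": {"commands": "0 0 0 0.0012 0.001 -0.001 0; 0 0 0 0.0012 0.001 -0.001 0; 0 0 0 0.0012 0.001 -0.001 0; 0 0 0 0.0012 0.001 -0.001 0; 0 0 0 0.0012 0.001 -0.001 0; 0 0 0 0.0012 0.001 -0.001 0; 0 0 0 0.0012 0.001 -0.001 0; 0 0 0 0.0012 0.001 -0.001 0"}}

```text
clock: 9.53
eef_pos: [0.607, 0.0255, 0.3536]
eef_rot: [-0.009, 0.981, -0.192, -0.0]
force: [-2.3, -0.1, 9.1]
finger_gap: 0.0002
```

```bash
python3 go.py 0.607 0.026 0.355
```

```text
t 9.5333 pos [0.60697 0.02551 0.35362] F [-2.28279 -0.08872  9.08588] T [0.00567 0.52478 0.08305] gap 0.00017386332183521176 q [-0.09327  0.45086  1.08147  0.01888  1.60832  1.86445]
yaw -22.12556111789193
shift [-0.00016 -0.00049 -0.00137] turn [-0.01834  0.00453 -0.00223]
```

>>> {"op": "apply_moves", "data": {"commands": "0 0 0 0.0014 -0.003 -0.001 0; 0 0 0 0.0014 -0.003 -0.001 0; 0 0 0 0.0014 -0.003 -0.001 0; 0 0 0 0.0014 -0.003 -0.001 0; 0 0 0 0.0014 -0.003 -0.001 0; 0 0 0 0.0014 -0.001 -0.001 0; 0 0 0 0.0014 0 -0.001 0; 0 0 0 0.0014 0 -0.001 0"}}

```text
clock: 10.2
eef_pos: [0.607, 0.0258, 0.3517]
eef_rot: [-0.003, 0.981, -0.192, 0.001]
force: [-3.1, -0.1, 10.1]
finger_gap: 0.0003
```

```bash
python3 go.py 0.607 0.026 0.355
```

```text
t 10.2 pos [0.60697 0.02582 0.35168] F [-3.12856 -0.05167 10.11804] T [0.05776 0.52655 0.05022] gap 0.000277358150591328 q [-0.08626  0.45151  1.0854   0.00553  1.60243  1.87058]
yaw -22.108292810721494
shift [-0.00003 -0.0002  -0.00332] turn [-0.00595 -0.00052 -0.00189]
```

>>> {"op": "apply_moves", "data": {"commands": "0 0 0 0.0013 -0.001 -0.001 0; 0 0 0 0.0013 -0.001 -0.001 0; 0 0 0 0.0013 -0.001 -0.001 0; 0 0 0 0.0013 -0.001 -0.001 0; 0 0 0 0.0013 -0.001 -0.001 0; 0 0 0 0.0013 0 -0.001 0; 0 0 0 0.0013 0 -0.001 0; 0 0 0 0.0013 0 -0.001 0"}}

```text
clock: 10.87
eef_pos: [0.6069, 0.0259, 0.3517]
eef_rot: [-0.002, 0.981, -0.192, 0.004]
force: [-2.3, 0.4, 9.1]
finger_gap: 0.0006
```

>>> {"op": "apply_moves", "data": {"commands": "0 0 0 0.0015 -0.001 -0.002 0; 0 0 0 0.0015 -0.001 -0.002 0; 0 0 0 0.0016 -0.001 -0.002 0; 0 0 0 0.0016 0 -0.002 0; 0 0 0 0.0016 0 -0.001 0; 0 0 0 0.0016 0 -0.001 0; 0 0 0 0.0016 0 -0.001 0; 0 0 0 0.0016 0 -0.001 0"}}

```text
clock: 11.53
eef_pos: [0.6067, 0.0259, 0.3515]
eef_rot: [-0.002, 0.981, -0.192, 0.006]
force: [-3.2, -0.6, 9.7]
finger_gap: 0.0005
```

```bash
python3 go.py 0.607 0.026 0.355
```

```text
t 11.5333 pos [0.60674 0.02592 0.35151] F [-3.20643 -0.60648  9.74296] T [ 0.04132  0.63702 -0.01568] gap 0.00047364414897515286 q [-0.08484  0.44481  1.09648  0.00286  1.58754  1.87147]
yaw -22.086423183730385
shift [ 0.00025 -0.0002  -0.00349] turn [-0.0065  -0.01135 -0.00147]
```

The teeth are touching: a 1.6 mm step now barely moves the knob. I'll load it gently to about 7 N beyond friction.

>>> {"op": "apply_moves", "data": {"commands": "0 0 0 0.0018 -0.001 -0.004 0; 0 0 0 0.0018 -0.001 -0.004 0; 0 0 0 0.0018 -0.001 -0.004 0; 0 0 0 0.0019 -0.001 -0.004 0; 0 0 0 0.0019 0 -0.003 0; 0 0 0 0.0019 0 -0.003 0; 0 0 0 0.0019 0 -0.003 0; 0 0 0 0.0019 0 -0.003 0"}}

```text
clock: 12.2
eef_pos: [0.6069, 0.0258, 0.3511]
eef_rot: [-0.004, 0.981, -0.191, 0.002]
force: [-3.7, -0.5, 12.2]
finger_gap: 0.0002
```

```bash
python3 go.py 0.607 0.026 0.355
```

```text
t 12.2 pos [0.60693 0.0258  0.35106] F [-3.73092 -0.45124 12.17538] T [0.06795 0.61759 0.02042] gap 0.00017733752225863474 q [-0.08689  0.44959  1.0901   0.00671  1.59662  1.86938]
yaw -22.07554975132031
shift [-0.      -0.00025 -0.00394] turn [-0.00797 -0.00309 -0.00131]
```

>>> {"op": "apply_moves", "data": {"commands": "0 0 0 0.0021 -0.002 -0.003 0; 0 0 0 0.0022 -0.002 -0.003 0; 0 0 0 0.0022 -0.001 -0.003 0; 0 0 0 0.0022 -0.001 -0.003 0; 0 0 0 0.0022 0 -0.003 0; 0 0 0 0.0022 0 -0.003 0; 0 0 0 0.0022 0 -0.003 0; 0 0 0 0.0022 0 -0.003 0"}}

```text
clock: 12.87
eef_pos: [0.607, 0.0258, 0.3506]
eef_rot: [-0.004, 0.982, -0.191, 0.002]
force: [-3.8, 0.1, 12.8]
finger_gap: 0.0003
```

```bash
python3 go.py 0.607 0.026 0.355
```

```text
t 12.8667 pos [0.60697 0.02577 0.35065] F [-3.843    0.13493 12.80552] T [ 0.1046   0.71238 -0.01222] gap 0.00027745760556348434 q [-0.08723  0.45014  1.0903   0.00735  1.59658  1.86881]
yaw -22.061515327476666
shift [-0.00005 -0.00026 -0.00435] turn [-0.00836 -0.00222 -0.00106]
```

>>> {"op": "apply_moves", "data": {"commands": "0 0 0 0.0025 -0.002 -0.003 0; 0 0 0 0.0025 -0.002 -0.003 0; 0 0 0 0.0025 -0.001 -0.003 0; 0 0 0 0.0025 -0.001 -0.003 0; 0 0 0 0.0025 0 -0.003 0; 0 0 0 0.0025 0 -0.003 0; 0 0 0 0.0025 0 -0.003 0; 0 0 0 0.0025 0 -0.003 0"}}

```text
clock: 13.53
eef_pos: [0.6069, 0.0258, 0.3502]
eef_rot: [-0.004, 0.982, -0.191, 0.003]
force: [-4.4, 0.1, 15.7]
finger_gap: 0.0003
```

```bash
python3 go.py 0.607 0.026 0.355
```

```text
t 13.5333 pos [0.60693 0.02579 0.35019] F [-4.35671  0.06157 15.69401] T [ 0.09401  0.73515 -0.03141] gap 0.000302548470818814 q [-0.08745  0.44853  1.09405  0.00783  1.59187  1.86822]
yaw -22.041974377655773
shift [ 0.      -0.00027 -0.0048 ] turn [-0.00958 -0.00454 -0.00071]
```

The teeth now carry about 6.5 N, with the knob about 4.9 mm down. Next I'll go over to the collar.

>>> {"op": "apply_moves", "data": {"commands": "0 0 0 -0.004 0 0 0; 0.065 0 0 -0.012 -0.008 -0.003 0; 0.065 -0.02 0 -0.004 0 0 0; 0.065 -0.03 0 0 0 0 0; 0.065 -0.025 0 0 0 0 0; 0.065 -0.01 0 0 0 0 0; 0.065 0 0 0 0 0 0; 0.065 0 0 0 0 0 0"}}

```text
clock: 14.2
eef_pos: [0.5256, 0.0581, 0.3666]
eef_rot: [-0.0, 0.981, -0.192, -0.002]
force: [0.7, -0.3, 0.5]
finger_gap: 0.0428
```

```bash
python3 go.py 0.5235 0.059 0.314
```

```text
t 14.2 pos [0.52556 0.05806 0.36661] F [ 0.74967 -0.3338   0.45621] T [ 0.07063 -0.02646 -0.01623] gap 0.042823070743432494 q [-0.03545  0.29019  1.28522  0.00088  1.56979  1.92132]
yaw -22.115011738340364
shift [-0.00206 -0.00011  0.05262] turn [ 0.00041  0.00368 -0.00201]
```

>>> {"op": "apply_moves", "data": {"commands": "0.065 -0.002 0 0 0 0.004 -0.002; 0.065 0 0 0 0 0 0; 0.065 0 0 0.012 0 0 0; 0.065 0 0 0.015 0 0 0; 0.065 0 0 0.012 0 0 0; 0.065 0 0 0.006 0 0 0; 0.065 0 0 0.002 0 0 0; 0.065 0 0 0 0 0 0"}}

```text
clock: 14.87
eef_pos: [0.5288, 0.0564, 0.3155]
eef_rot: [0.001, 0.981, -0.192, 0.0]
force: [-0.6, -0.1, -0.4]
finger_gap: 0.0653
```

```bash
python3 go.py 0.5235 0.059 0.314
```

```text
t 14.8667 pos [0.5288  0.05639 0.31552] F [-0.57323 -0.06498 -0.4127 ] T [0.07561 0.00479 0.01277] gap 0.0652944898385509 q [-0.0372   0.31333  1.38891 -0.00131  1.43909  1.92033]
yaw -22.148379564473434
shift [-0.00589 -0.00042  0.00152] turn [ 0.00113 -0.00069 -0.00259]
```

>>> {"op": "apply_moves", "data": {"commands": "0.065 -0.003 0 0.001 0 0 0; 0.065 -0.003 0 0 0 0 0; 0.065 0 0 0 0 0 0; 0.03 0 0 0 0 0 0; 0.03 0 0 0 0 0 0; 0.03 0 0 0 0 0 0; 0.03 0 0 0 0 0 0; 0.03 0 0 0 0 0 0", "grip_force": 15}}

```text
clock: 15.53
eef_pos: [0.524, 0.0587, 0.3172]
eef_rot: [0.0, 0.981, -0.192, 0.003]
force: [-0.5, -0.7, -0.6]
finger_gap: 0.036
```

```bash
python3 go.py 0.5235 0.059 0.314
```

```text
t 15.5333 pos [0.52404 0.05874 0.31723] F [-0.45878 -0.67019 -0.57894] T [0.04136 0.06271 0.03858] gap 0.03603083295428774 q [-0.03304  0.30105  1.40165 -0.00132  1.43369  1.92464]
yaw -22.15642297148271
shift [-0.00061 -0.00004  0.00323] turn [-0.00057 -0.00533 -0.00273]
```

>>> {"op": "apply_moves", "data": {"commands": "0.03 0 0 0 0 0 0; 0.03 0 0 0 0 0 0; 0.03 0 0 0 0 0 0.012; 0.03 0 0 0 0 0 0.012; 0.03 0 0 0 0 0 0.012; 0.03 0 0 0 0 0 0.012; 0.03 0 0 0 0 0 0.012; 0.03 0 0 0 0 0 0.012"}}

```text
clock: 16.2
eef_pos: [0.5243, 0.0593, 0.3173]
eef_rot: [-0.0, 0.973, -0.23, 0.003]
force: [-0.2, 0.2, 0.2]
finger_gap: 0.0335
```

```bash
python3 go.py 0.5235 0.059 0.317
```

```text
t 16.2 pos [0.52425 0.05925 0.31726] F [-0.15876  0.19161  0.21709] T [0.11055 0.02325 0.09265] gap 0.03353538392039081 q [-0.03233  0.30129  1.40124 -0.0008   1.43345  2.00298]
yaw -26.608532471600203
shift [-0.00056  0.00056  0.00026] turn [-0.00141 -0.0055  -0.08043]
```

>>> {"op": "apply_moves", "data": {"commands": "0.03 0 0 0 0 0 0.009; 0.03 0 0 0 0 0 0.009; 0.03 0 0 0 0 0 0.009; 0.03 0 0 0 0 0 0.009; 0.03 0 0 0 0 0 0.009; 0.03 0 0 0 0 0 0.009; 0.03 0 0 0 0 0 0.009; 0.03 0 0 0 0 0 0.009"}}

```text
clock: 16.87
eef_pos: [0.5242, 0.0592, 0.3173]
eef_rot: [-0.0, 0.963, -0.269, 0.003]
force: [0.3, 1.0, 0.2]
finger_gap: 0.0337
```

```bash
python3 go.py 0.5235 0.059 0.317
```

```text
t 16.8667 pos [0.52424 0.05923 0.31729] F [0.25895 0.96728 0.22654] T [ 0.09944  0.05597 -0.00477] gap 0.0337112267483176 q [-0.03238  0.30127  1.4012  -0.00077  1.43354  2.08339]
yaw -31.21944585116012
shift [-0.00052  0.00058  0.00028] turn [-0.00164 -0.00539 -0.1609 ]
```

>>> {"op": "apply_moves", "data": {"commands": "0.03 0 0 0 0 0 0.009; 0.03 0 0 0 0 0 0.009; 0.03 0 0 0 0 0 0.009; 0.03 0 0 0 0 0 0.009; 0.03 0 0 0 0 0 0.009; 0.03 0 0 0 0 0 0.009; 0.03 0 0 0 0 0 0.009; 0.03 0 0 0 0 0 0.009"}}

```text
clock: 17.53
eef_pos: [0.5242, 0.0592, 0.3173]
eef_rot: [-0.0, 0.952, -0.308, 0.003]
force: [0.8, 1.6, 0.6]
finger_gap: 0.0335
```

```bash
python3 go.py 0.5235 0.059 0.317
```

```text
t 17.5333 pos [0.52424 0.05924 0.31728] F [0.80339 1.57982 0.57333] T [0.11041 0.06194 0.02845] gap 0.03354552411982385 q [-0.03239  0.30132  1.40116 -0.00072  1.43362  2.16377]
yaw -35.825959393589606
shift [-0.00046  0.00063  0.00028] turn [-0.00187 -0.00523 -0.2413 ]
```

>>> {"op": "apply_moves", "data": {"commands": "0.03 0 0 0 0 0 0.009; 0.03 0 0 0 0 0 0.009; 0.03 0 0 0 0 0 0.009; 0.03 0 0 0 0 0 0.009; 0.03 0 0 0 0 0 0.009; 0.03 0 0 0 0 0 0.009; 0.03 0 0 0 0 0 0.009; 0.03 0 0 0 0 0 0.009"}}

```text
clock: 18.2
eef_pos: [0.5243, 0.0593, 0.3173]
eef_rot: [-0.0, 0.939, -0.345, 0.003]
force: [0.5, 1.3, 0.2]
finger_gap: 0.0336
```

```bash
python3 go.py 0.5235 0.059 0.317
```

```text
t 18.2 pos [0.52426 0.0593  0.31727] F [0.45958 1.31782 0.16896] T [0.07317 0.02278 0.40992] gap 0.033564754693458654 q [-0.0322   0.30136  1.40111 -0.00086  1.43358  2.24281]
yaw -40.342371084080455
shift [-0.00039  0.00073  0.00027] turn [-0.00198 -0.00527 -0.32013]
```

The torque jumped to 0.41 N m, so the spindle is held. I'll back off and check the play the other way.

>>> {"op": "apply_moves", "data": {"commands": "0.03 0 0 0 0 0 -0.009; 0.03 0 0 0 0 0 -0.009; 0.03 0 0 0 0 0 -0.009; 0.03 0 0 0 0 0 -0.009; 0.03 0 0 0 0 0 -0.009; 0.03 0 0 0 0 0 -0.009; 0.03 0 0 0 0 0 0; 0.03 0 0 0 0 0 0"}}

```text
clock: 18.87
eef_pos: [0.5242, 0.0592, 0.3173]
eef_rot: [-0.0, 0.948, -0.317, 0.003]
force: [0.1, 1.4, -0.1]
finger_gap: 0.0331
```

```bash
python3 go.py
python3 - <<'E'
from h import *
T=[]
for i in range(1):
    p,d=bot.capture("scene");cv2.imwrite("pics/scene2.png",p[:,:,::-1]);np.savez("pics/scene2.npz",p=p,d=d)
    T.append(bot.read_state()["wrist_torque"])
print(T)
E
```

```text
t 18.8667 pos [0.52424 0.05925 0.31727] F [ 0.13037  1.3742  -0.07602] T [ 0.11466  0.03876 -0.01079] gap 0.033133557825257065 q [-0.03244  0.30133  1.40118 -0.00062  1.43361  2.18438]
yaw -37.00994744728035
[array([0.08441985, 0.04940153, 0.04569379])]
```

>>> {"op": "apply_moves", "data": {"commands": "0.03 0 0 0 0 0 -0.006; 0.03 0 0 0 0 0 -0.006; 0.03 0 0 0 0 0 -0.006; 0.03 0 0 0 0 0 -0.006; 0.03 0 0 0 0 0 -0.006; 0.03 0 0 0 0 0 -0.006; 0.03 0 0 0 0 0 -0.006; 0.03 0 0 0 0 0 -0.006"}}

```text
clock: 19.58
eef_pos: [0.5242, 0.0592, 0.3173]
eef_rot: [-0.0, 0.956, -0.292, 0.003]
force: [1.3, 1.5, 0.1]
finger_gap: 0.0341
```

```bash
python3 go.py
```

```text
t 19.5833 pos [0.52424 0.05924 0.31728] F [1.25533 1.50385 0.09824] T [ 0.08244 -0.00453 -0.00806] gap 0.034123995064810904 q [-0.03249  0.30129  1.40118 -0.00057  1.43362  2.13194]
yaw -34.00836679607755
```

>>> {"op": "apply_moves", "data": {"commands": "0.03 0 0 0 0 0 -0.006; 0.03 0 0 0 0 0 -0.006; 0.03 0 0 0 0 0 -0.006; 0.03 0 0 0 0 0 -0.006; 0.03 0 0 0 0 0 -0.006; 0.03 0 0 0 0 0 -0.006; 0.03 0 0 0 0 0 -0.006; 0.03 0 0 0 0 0 -0.006"}}

```text
clock: 20.25
eef_pos: [0.5242, 0.0592, 0.3173]
eef_rot: [-0.0, 0.964, -0.267, 0.003]
force: [0.8, 0.8, 1.5]
finger_gap: 0.0335
```

```bash
python3 go.py
```

```text
t 20.25 pos [0.52423 0.05923 0.3173 ] F [0.79515 0.81541 1.48901] T [ 0.1671   0.01401 -0.11919] gap 0.033464603057432714 q [-0.03251  0.30125  1.40121 -0.00056  1.43361  2.07878]
yaw -30.96413724145696
```

>>> {"op": "apply_moves", "data": {"commands": "0.03 0 0 0 0 0 -0.005; 0.03 0 0 0 0 0 -0.005; 0.03 0 0 0 0 0 -0.005; 0.03 0 0 0 0 0 -0.005; 0.03 0 0 0 0 0 -0.005; 0.03 0 0 0 0 0 -0.005; 0.03 0 0 0 0 0 -0.005; 0.03 0 0 0 0 0 -0.005"}}

```text
clock: 20.92
eef_pos: [0.5242, 0.0592, 0.3173]
eef_rot: [-0.0, 0.969, -0.246, 0.003]
force: [-0.8, 0.4, 0.4]
finger_gap: 0.0336
```

```bash
python3 go.py
```

```text
t 20.9167 pos [0.52423 0.05918 0.31729] F [-0.79808  0.35731  0.35623] T [ 0.12624  0.05767 -0.39292] gap 0.03359251434878785 q [-0.0328   0.30127  1.4012  -0.00021  1.43369  2.03557]
yaw -28.50766285128553
```

It's blocked the other way too (-0.39 N m), so the gear has dropped in with bounded play. I'll centre it, release and lift.

>>> {"op": "apply_moves", "data": {"commands": "0.03 0 0 0 0 0 0.012; 0.03 0 0 0 0 0 0.012; 0.03 0 0 0 0 0 0.012; 0.03 0 0 0 0 0 0.01; 0.03 0 0 0 0 0 0; 0.07 0 0 0 0 0 0; 0.07 0 0 0 0 0 0; 0.07 0 0 0 0 0 0"}}

```text
clock: 21.58
eef_pos: [0.5241, 0.0589, 0.3172]
eef_rot: [-0.0, 0.963, -0.27, 0.003]
force: [0.7, -0.4, 0.1]
finger_gap: 0.0492
```

```bash
python3 go.py 0.5235 0.059 0.37
```

```text
t 21.5833 pos [0.52413 0.05886 0.31719] F [ 0.66562 -0.37137  0.0545 ] T [ 0.04939  0.01644 -0.03294] gap 0.04923653632184163 q [-0.03286  0.30131  1.40141 -0.00122  1.43374  2.08499]
yaw -31.335111275898562
shift [-0.00035  0.00013 -0.05281] turn [-0.00106 -0.00518 -0.16292]
```

>>> {"op": "apply_moves", "data": {"commands": "0.07 0 0 -0.004 0 0 0; 0.07 0 0 -0.012 0 0 0; 0.07 0 0 -0.015 0 0 0; 0.07 0 0 -0.012 0 0 -0.08; 0 0 0 -0.004 0 0 -0.08; 0 0 0 0 0 0 0; 0 0 0 0 0 0 0; 0 0 0 0 0 0 0"}}

```text
clock: 22.25
eef_pos: [0.5235, 0.0583, 0.3672]
eef_rot: [0.001, 0.982, -0.191, 0.002]
force: [-0.3, 0.1, -0.3]
finger_gap: 0.0474
```

```bash
python3 go.py 0.607 0.026 0.362
```

```text
t 22.25 pos [0.52348 0.05834 0.36725] F [-0.31511  0.12086 -0.2691 ] T [0.08299 0.01112 0.01296] gap 0.047446707226306804 q [-0.03342  0.28161  1.29534 -0.00206  1.56035  1.92215]
yaw -22.04505315060798
shift [ 0.08953 -0.00138  0.00567] turn [ 0.00046 -0.00474 -0.00079]
```

>>> {"op": "apply_moves", "data": {"commands": "0 0.015 -0.001 0 0 -0.004 0; 0 0.03 0 0 0 0 0; 0 0.027 0 0 0 0 0; 0 0.013 0 0 0 0 0; 0 0.003 0 0 0 0 0; 0 0 0 0 0 0 0; 0 0 0 0 0 0 0; 0 0 0 0 0 0 0"}}

```text
clock: 22.92
eef_pos: [0.6057, 0.0256, 0.3636]
eef_rot: [0.001, 0.98, -0.197, -0.004]
force: [-0.6, -0.3, 0.0]
finger_gap: 0.0007
```

```bash
python3 go.py 0.607 0.026 0.352
```

```text
t 22.9167 pos [0.60567 0.02562 0.36357] F [-0.60532 -0.29667  0.0281 ] T [0.05503 0.03209 0.0373 ] gap 0.0007408544329315667 q [-0.08389  0.45337  1.0513  -0.00039  1.64429  1.88277]
yaw -22.683909122496004
shift [ 0.00116 -0.00089  0.01156] turn [ 0.00259  0.00691 -0.01193]
```

>>> {"op": "apply_moves", "data": {"commands": "0 0.001 -0.001 0.003 0.003 0.007 -0.012; 0 0 0 0.004 0 0 0; 0 0 0 0.002 0 0 0; 0 0 0 0.001 0 0 0; 0 0 0 0.001 0 0 0; 0 0 0 0.001 0 0 0; 0 0 0 0.0014 0 -0.001 0; 0 0 0 0.0014 0 -0.001 0"}}

```text
clock: 23.58
eef_pos: [0.6046, 0.0281, 0.35]
eef_rot: [-0.001, 0.982, -0.189, 0.001]
force: [-3.3, 0.4, 9.3]
finger_gap: 0.0004
```

```bash
python3 go.py 0.607 0.026 0.352
```

```text
t 23.5833 pos [0.60457 0.02813 0.35005] F [-3.27302  0.36413  9.28701] T [ 0.04272  0.44937 -0.00252] gap 0.0003953589007113076 q [-0.08074  0.44753  1.09596  0.00135  1.59624  1.8712 ]
yaw -21.83603665155327
shift [ 0.00305  0.00107 -0.00195] turn [-0.00184 -0.00138  0.00286]
```

>>> {"op": "apply_moves", "data": {"commands": "0 0 0 0.0015 0 -0.001 0; 0 0 0 0.0015 0 -0.001 0; 0 0 0 0.0015 0 -0.001 0; 0 0 0 0.0015 0 -0.001 0; 0 0 0 0.0015 0 -0.001 0; 0 0 0 0.0015 0 -0.001 0; 0 0 0 0.0015 0 -0.001 0; 0 0 0 0.0015 0 -0.001 0"}}

```text
clock: 24.25
eef_pos: [0.6043, 0.0281, 0.3499]
eef_rot: [-0.002, 0.982, -0.189, 0.005]
force: [-2.1, -0.5, 5.7]
finger_gap: 0.0006
```

```bash
python3 go.py 0.607 0.026 0.352
```

```text
t 24.25 pos [0.60435 0.0281  0.34993] F [-2.10784 -0.54788  5.74716] T [0.0685  0.4654  0.01817] gap 0.0006430771475159495 q [-0.08199  0.44202  1.10497  0.00377  1.58477  1.87013]
yaw -21.845669903537857
shift [ 0.00326  0.00095 -0.00205] turn [-0.00651 -0.00827  0.00272]
```

>>> {"op": "apply_moves", "data": {"commands": "0 0 0 0.0018 -0.001 -0.003 0; 0 0 0 0.0018 -0.001 -0.003 0; 0 0 0 0.0018 -0.001 -0.003 0; 0 0 0 0.0018 -0.001 -0.003 0; 0 0 0 0.0018 -0.001 -0.003 0; 0 0 0 0.0018 -0.001 -0.003 0; 0 0 0 0.0018 -0.001 -0.003 0; 0 0 0 0.0018 -0.001 -0.003 0"}}

```text
clock: 24.92
eef_pos: [0.6045, 0.0281, 0.3499]
eef_rot: [-0.002, 0.982, -0.19, 0.002]
force: [-2.3, -0.2, 8.2]
finger_gap: 0.0007
```

```bash
python3 go.py 0.607 0.026 0.352
```

```text
t 24.9167 pos [0.6045  0.02808 0.34992] F [-2.25926 -0.22974  8.15878] T [0.11063 0.42503 0.00164] gap 0.0007263743749834117 q [-0.08179  0.44586  1.09893  0.00332  1.59265  1.87047]
yaw -21.852017670719754
shift [ 0.0031   0.00099 -0.00207] turn [-0.0044  -0.00298  0.00259]
```

>>> {"op": "apply_moves", "data": {"commands": "0 0 0 0.0022 -0.001 -0.003 0; 0 0 0 0.0022 -0.001 -0.003 0; 0 0 0 0.0022 -0.001 -0.003 0; 0 0 0 0.0022 -0.001 -0.003 0; 0 0 0 0.0022 -0.001 -0.003 0; 0 0 0 0.0022 -0.001 -0.003 0; 0 0 0 0.0022 -0.001 -0.003 0; 0 0 0 0.0022 -0.001 -0.003 0"}}

```text
clock: 25.58
eef_pos: [0.6046, 0.0281, 0.349]
eef_rot: [-0.001, 0.982, -0.19, 0.001]
force: [-3.7, -1.6, 9.6]
finger_gap: 0.0004
```

```bash
python3 go.py 0.607 0.026 0.352
```

```text
t 25.5833 pos [0.6046  0.02811 0.34899] F [-3.67168 -1.55748  9.64484] T [0.05393 0.56666 0.00595] gap 0.0003766073606282641 q [-0.08145  0.44791  1.09815  0.00275  1.59399  1.87084]
yaw -21.85387170124742
shift [ 0.00301  0.00106 -0.00301] turn [-0.00309 -0.00066  0.00255]
```

It moves at 9.6 N at a depth where the teeth made it take over 15 N before, so the gear is in mesh. Pushing on.

>>> {"op": "apply_moves", "data": {"commands": "0 0 0 0.0025 0 -0.003 0; 0 0 0 0.0025 0 -0.003 0; 0 0 0 0.0025 0 -0.003 0; 0 0 0 0.0025 0 -0.003 0; 0 0 0 0.0025 0 -0.003 0; 0 0 0 0.0025 0 -0.003 0; 0 0 0 0.0025 0 -0.003 0; 0 0 0 0.0025 0 -0.003 0"}}

```text
clock: 26.25
eef_pos: [0.6046, 0.028, 0.3461]
eef_rot: [-0.005, 0.982, -0.19, 0.0]
force: [-2.1, 0.1, 9.5]
finger_gap: 0.0008
```

```bash
python3 go.py 0.607 0.026 0.352
```

```text
t 26.25 pos [0.60456 0.02795 0.34607] F [-2.14755  0.11086  9.496  ] T [ 0.07343  0.53209 -0.07685] gap 0.0007533198345249981 q [-0.085    0.44775  1.10611  0.00946  1.58597  1.8674 ]
yaw -21.854914646010137
shift [ 0.00299  0.00084 -0.00594] turn [-0.00956  0.0011   0.00253]
```

>>> {"op": "apply_moves", "data": {"commands": "0 0 0 0.0028 -0.002 -0.003 0; 0 0 0 0.0028 -0.002 -0.003 0; 0 0 0 0.0028 -0.001 -0.003 0; 0 0 0 0.0028 -0.001 -0.003 0; 0 0 0 0.0028 -0.001 -0.003 0; 0 0 0 0.0028 -0.001 -0.003 0; 0 0 0 0.0028 -0.001 -0.003 0; 0 0 0 0.0028 -0.001 -0.003 0"}}

```text
clock: 26.92
eef_pos: [0.6046, 0.028, 0.3409]
eef_rot: [-0.003, 0.982, -0.19, -0.001]
force: [-2.4, 0.5, 9.2]
finger_gap: 0.0004
```

```bash
python3 go.py 0.607 0.026 0.352
```

```text
t 26.9167 pos [0.60464 0.028   0.34088] F [-2.44672  0.52495  9.19452] T [0.09532 0.56933 0.08333] gap 0.00040971352979361016 q [-0.08361  0.45076  1.11498  0.00683  1.57643  1.86862]
yaw -21.852239118155417
shift [ 0.00291  0.00091 -0.01113] turn [-0.00636  0.00256  0.00257]
```

>>> {"op": "apply_moves", "data": {"commands": "0 0 0 0.0028 -0.001 -0.003 0; 0 0 0 0.0028 -0.001 -0.003 0; 0 0 0 0.0028 -0.001 -0.003 0; 0 0 0 0.0028 -0.001 -0.003 0; 0 0 0 0.0028 -0.001 -0.003 0; 0 0 0 0.0028 -0.001 -0.003 0; 0 0 0 0.0028 -0.001 -0.003 0; 0 0 0 0.0028 -0.001 -0.003 0"}}

```text
clock: 27.58
eef_pos: [0.6047, 0.028, 0.3372]
eef_rot: [-0.003, 0.982, -0.189, -0.001]
force: [-4.3, 0.2, 13.0]
finger_gap: 0.0004
```

```bash
python3 go.py 0.607 0.026 0.352
```

```text
t 27.5833 pos [0.60467 0.02802 0.33719] F [-4.28817  0.21461 13.01505] T [ 0.11305  0.7344  -0.03507] gap 0.0003937901796045123 q [-0.0831   0.45209  1.12262  0.00586  1.56786  1.86897]
yaw -21.845913444011877
shift [ 0.00287  0.00093 -0.01483] turn [-0.00531  0.00266  0.00268]
```

>>> {"op": "apply_moves", "data": {"commands": "0 0 0 0.003 -0.001 -0.003 0; 0 0 0 0.003 -0.001 -0.003 0; 0 0 0 0.0033 -0.001 -0.004 0; 0 0 0 0.0033 -0.001 -0.004 0; 0 0 0 0.0035 -0.001 -0.004 0; 0 0 0 0.0035 -0.001 -0.004 0; 0 0 0 0.0035 -0.001 -0.004 0; 0 0 0 0.0035 -0.001 -0.004 0"}}

```text
clock: 28.25
eef_pos: [0.6046, 0.028, 0.3372]
eef_rot: [-0.003, 0.982, -0.189, 0.001]
force: [-5.0, -0.3, 15.0]
finger_gap: 0.0005
```

```bash
python3 go.py 0.607 0.026 0.352
```

```text
t 28.25 pos [0.60461 0.02803 0.33719] F [-4.97972 -0.26329 14.97932] T [ 0.12452  0.95152 -0.01837] gap 0.0004593834601009962 q [-0.08332  0.44958  1.12658  0.0063   1.56253  1.86842]
yaw -21.829268224351328
shift [ 0.00298  0.00089 -0.01482] turn [-0.00687 -0.00091  0.00298]
```

There is a firm stop at tip 0.312, unmoved at 15 N: the knob is home. I'll lift away and look.

>>> {"op": "apply_moves", "data": {"commands": "0 0 0 -0.005 0 0 0; 0 0 0 -0.015 -0.007 0 0; 0 0 0 -0.03 0 0 0; 0 0 0 -0.03 0 0 0; 0 -0.005 0.03 -0.01 0 0 0; 0 -0.01 0.04 0 0 0 0; 0 -0.01 0.04 0 0 0 0; 0 -0.01 0.04 0 0 0 0"}}

```text
clock: 28.92
eef_pos: [0.5173, -0.0965, 0.4307]
eef_rot: [-0.0, 0.983, -0.184, 0.001]
force: [1.0, -1.9, 0.2]
finger_gap: 0.001
```

>>> {"op": "apply_moves", "data": {"commands": "0 -0.01 0.04 0 0 0 0; 0 -0.01 0.04 0 0 0 0; 0 -0.01 0.04 0 0 0 0; 0 -0.01 0.03 0 0 0 0; 0 0 0 0 0 0 0; 0 0 0 0 0 0 0; 0 0 0 0 0 0 0; 0 0 0 0 0 0 0"}}

```text
clock: 29.58
eef_pos: [0.4186, -0.2298, 0.4318]
eef_rot: [0.001, 0.982, -0.188, 0.002]
force: [-0.4, 0.7, -0.3]
finger_gap: 0.0003
```

```bash
python3 go.py
python3 - <<'E'
from h import *
for n in("scene","top"):
    p,d=bot.capture(n);cv2.imwrite(f"pics/{n}3.png",p[:,:,::-1]);c=cloud(n,p,d);c[d==0]=0
    m=(np.hypot(c[...,0]-.607,c[...,1]-.026)<.02)&(c[...,2]>.3)&(c[...,2]<.35)
    f=np.load(f"pics/{n}0.npz");c0=cloud(n,f["p"],f["d"]);c0[f["d"]==0]=0
    m0=(np.hypot(c0[...,0]-.607,c0[...,1]-.026)<.02)&(c0[...,2]>.3)&(c0[...,2]<.35)
    print(n,m0.sum(),np.median(c0[m0][:,2]) if m0.any() else 0,m.sum(),np.median(c[m][:,2]) if m.any() else 0)
a=cv2.imread("pics/scene3.png");b=cv2.imread("pics/top3.png")
cv2.imwrite("pics/e_.png",np.hstack([cv2.resize(a[130:260,200:330],(400,400),interpolation=2),cv2.resize(b[70:250,150:330],(400,400),interpolation=2)]))
E
```

```text
t 29.5833 pos [ 0.41857 -0.22979  0.43185] F [-0.38468  0.65604 -0.34167] T [ 0.06578 -0.0056   0.03134] gap 0.0003299547230318358 q [-0.66257  0.17354  1.2664  -0.00031  1.69643  1.28672]
yaw -21.688515771696608
scene 57 0.32704680880666903 53 0.31035704728925806
top 103 0.3293302041099735 99 0.311948360052289
```

View pics/e_.png

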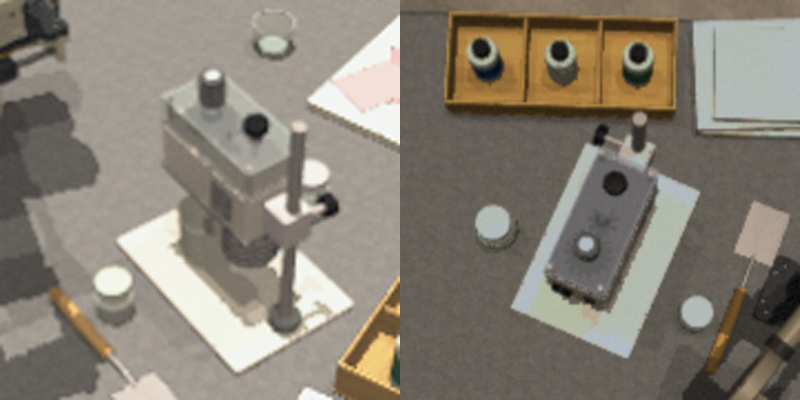

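The knob (scene crop (257,125), top crop (614,182)) now sits low, at 0.312 m by depth against 0.329 m before. The jars and knife look where they were, and the arm is clear.

```bash
python3 -c "
from station import bot
print(bot.close_job())"
```

```text
the job is handed in; nothing more can be done
None
```

The mixer is in its slow gear: the knob is fully home, the arm has let go and is clear, and the job is handed in. It took about 30 s of the 61 s allowed.

- **Easing the knob down:** I felt the teeth touch about 3.5 mm down and stopped at about 4.9 mm. The total push was about 15.7 N, roughly 6.5 N of it on the teeth.
- **Rocking the spindle:** I turned the collar in steps of 2–5° with a 15 N grip. After about 18° it stopped turning freely: it was held both ways, at +0.41 and -0.39 N m.
- **Pushing home:** the knob then slid on under friction alone (about 9.5 N). It met a firm stop at a fingertip height of 312 mm, with a 15 N push.

**Last checks:** the top camera's depth puts the knob top at 311.9 mm, against 329.3 mm before (312 expected). The scene camera gave 310.4 mm. In the final pictures the jars and knife look unmoved; I did not measure them or check the tub separately.

**Did not fit exactly:**
- The two blocked ends of the rocking were about 12° apart at the gripper, more than the stated 5° of play. I think the pads slipped on the collar at about 0.4 N m, but I did not check this separately.
- I did not see the gear drop. I inferred it from the torque at both ends and the low force on the final push.
- The second push on the knob was about 3 mm off its centre, still well on its top.

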